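# Ready a square filter over its slot

## Robot

A 6-joint arm with a two-finger parallel gripper is mounted at the origin on a cart in front of the work surface, level with it; the furniture and walls round the work are solid. World frame = base frame: x ahead of the robot, y to its left, z up, the work surface at z = 0. Lengths are in m, angles in rad, forces in N, time in s.
With the tool pointing down it reaches from about 0.275 to 0.85 m from the base axis. Payload 5.2 kg.
Tool frame: the origin (TCP) lies midway between the tips of the shut fingers; the grasp point (between the pads) lies 19 mm behind it; z points along the fingers, y is the line along which they close (so a half turn about z gives the same grasp; the last joint's range is limited). The gripper opens to 85 mm and grips with 20 to 120 N. Pads are 22 mm wide; open, the fingers measure 114 mm over their backs; the gripper's body (76 mm by 85 mm) begins 54 mm behind the grasp point. The pads swing forward as they close: fully open they stand 13 mm farther back than shut.
Start: joints at [-0.203, 0.259, 1.535, -0, 1.348, -0.203], TCP at [0.55, 0, 0.231] pointing down, gripper open.
Joint ranges: [-3.14, 3.14], [-0.91, 2.08], [0.19, 2.58], [-1.22, 4.36], [0.22, 2.71], [-3.12, 3.12]. Speed limits (rad/s): [2.57, 2.57, 3.14, 3.14, 3.14, 3.14].

## Interface

Orientations are given as a unit quaternion [x, y, z, w].
In Python, from cell import r gives the robot as it stands. The module is installed in compiled form; this text tells all that it offers.
- The arm moves only by the shell command python3 -m jog 'ROWS'. ROWS is JSON, a list of rows, each a list of 7 numbers: the opening, from 0 (shut) to 1 (fully open), then the shift along the tool's x, y, z in cm, then the turn, a rotation vector about the tool's x, y, z in rad. In form: [[claw, tx, ty, tz, wx, wy, wz], ...]. A call has 1 to 8 rows; each row shifts and turns the commanded pose from where the row before left it, along the tool's axes as they then stand; what a row does not reach is not made up. A row lasts 1/8 s, in which the tool goes at most 62.5 mm and 10.7 degrees, less where a joint would pass 70% of its speed; a pose out of reach is approached as far as the arm can. A call is refused whole if a number of a shift passes 6.25 or a number of a turn 0.188, either way. A call with a gripper value outside its range is refused whole. The fingers move at their own pace and stop on an object; the grip force is fixed at half the most. Time passes only in rows, so rows that do not move let the fingers close. It gives the time, the measured TCP pose, the force, the opening and the grip force at its end, in the units of the state.
- r.get_obs(): the state, without advancing time (a new reading comes with each control period).
- r.read_camera(name): name is "scene" or "side" or "wrist"; returns (picture, depth): 480x640x3 uint8, red, green, blue; 480x640 float32, m along the optical axis (not along the pixel's ray), 0 where there is no reading.
- r.camera_model(name): a dict with "fx", "fy", "cx", "cy" (pixels), "R" (3x3) and "t" (3): a world point X has camera coordinates R X + t; the wrist camera has in their place "T_tool_cam" (4x4, takes a point from camera to tool coordinates, whose origin is the TCP and whose axes are the flange's). Camera axes: x right, y down, z forward; pixel columns grow to the right and rows downward; lengths in m; the calibration is good to about 2 mm. A picture is of the moment at which its call begins: read the wrist's pose just before it. camera_model takes no time and is no camera call.
- r.hand_in(): hands the job in; it is judged then, once.
The state is a dict: "time_s": time; "joint_pos": joint angles; "joint_vel": joint speeds; "joint_torque": joint torques, N m; "eef_pos": TCP position; "tcp_rot": TCP orientation; "ft_force": force on the tool from outside, world axes, zero at the start; "torque": the same for the moment, N m; "finger_gap": finger opening in m; "gripper_force": force on a finger pad.
Only numpy, scipy, OpenCV 4.12 (cv2) and the standard library are available. Lean on these libraries where they do the work, as an engineer would, in place of code of your own. Each camera call takes 0.05 s, during which the arm holds its last target. There are 200 camera calls.

## Task

Stand the square filter that lies flat on the desk up on one of its thin edges and let it stand free on the desk for a moment. Then pick it up again, lift it across the power strip without it touching the strip, and hold it upright about a centimetre above the slot of the white filter holder, centred and lined up so that it could be lowered straight in, but never touching the holder. The program finishes while the gripper is still holding the filter still there; do not insert it or put it down, and leave the funnel, the little bottle and the small box where they are.

Things in the scene. Friction and masses are not known exactly. Their poses are not given: they have to be found in the camera images.
- filter: The filter: a square bare-metal frame 50 x 50 mm and 10 mm thick with a round glass window 37 mm across in each face (glass flush, treat it as a solid plate), 60 g nominal. It starts flat on the desk, on one side of the power strip. Origin at the centre of the plate; x and y run along the two 50 mm sides, z is the normal of the plate. All four edges are alike: any of them may point down, and either face may point either way.
- holder: The filter holder, fixed to the desk on the other side of the power strip: a white block 90 (x) x 56 (y) x 50 mm high on a dark foot plate 110 x 72 mm, with a rectangular slot in its top and a round dark port standing 8 mm out of each long side. Origin at the centre of its underside, on the desk; x along the slot, y across it, z up.
- slot (a point): Centre of the slot's mouth, in the holder's flat top, 50 mm above the desk. x along the slot, y across it, z up. The slot is 60 mm long, 18 mm wide and 44 mm deep.
- strip: White power strip lying fixed across the desk between filter and holder, 319 x 64 mm and 36 mm high. Origin near the centre of its underside, y along its length, x across it, z up.
- funnel: Bystander: white plastic funnel standing upside down on its wide mouth, 63 mm across and 66 mm high, loose, beside the far end of the strip. Origin at the centre of its underside, z up.
- bottle: Bystander: small brown bottle with a white cap, 27 mm across and 62 mm high, loose, beside the far end of the strip. Origin at the centre of its underside, z up.
- coverslips: Bystander: small white box with a blue lid, 30 x 30 x 16 mm high, loose, towards the monitor. The fixed monitor behind the work stands slantwise (30 degrees), its screen's left end coming forward to about x 0.56, y 0.34 m and its right end far back, lower edge 125 mm above the desk: keep the arm in front of it. Origin at the centre of its underside, z up.
Things that resemble listed ones, but are neither listed nor needed, are in the scene too. Several things look just like the filter: the one meant starts farthest to the robot's right.

How it is judged:
On the way, in this order (a step that is already met when the one before it is completed fails the run):
1. the filter stands free on one thin edge on the desk, let go (angle between filter's own z axis and vertical between 1.42 and 1.72 rad and ((angle between filter's own x axis and vertical below 0.12 rad or angle between filter's own x axis and vertical above 3.0216 rad) or (angle between filter's own y axis and vertical below 0.12 rad or angle between filter's own y axis and vertical above 3.0216 rad)) and height (world z) of filter between 0.022 and 0.028 m and contact force between filter and the fingers below 0.05 N and contact force between filter and the arm below 0.05 N and linear speed of filter below 0.02 m/s), for 0.2 s.
2. the filter is above the power strip, clear of it (x of filter in the frame of strip between -0.025 and 0.025 m and y of filter in the frame of strip between -0.19 and 0.19 m and height (world z) of filter between 0.066 and 0.5 m), for 0.02 s.
At the end, for the whole second after the job is handed in: The gripper holds the filter at rest, upright and parallel to the slot within 0.12 rad, its centre within 6 mm of the slot's centre lengthwise and 5 mm across, its lower edge 3 to 20 mm above the slot's mouth, not touching the holder (x of filter in the frame of slot between -0.006 and 0.006 m and y of filter in the frame of slot between -0.005 and 0.005 m and z of filter in the frame of slot between 0.028 and 0.045 m and ((angle between filter's own x axis and vertical below 0.12 rad or angle between filter's own x axis and vertical above 3.0216 rad) or (angle between filter's own y axis and vertical below 0.12 rad or angle between filter's own y axis and vertical above 3.0216 rad)) and angle between the z axis of filter and the y axis of slot, either way round below 0.12 rad and contact force between filter and the fingers above 1 N and contact force between filter and holder below 0.05 N and linear speed of filter below 0.02 m/s); the arm keeps its last pose, push and grip.
It fails at once if the filter touches the holder (contact force between filter and holder above 0.5 N).
It fails at once if the filter touches the power strip (contact force between filter and strip above 0.5 N).
It fails at once if the funnel is pushed away by more than 15 mm (distance of funnel from where it was at the start of the episode above 0.015 m).
It fails at once if the bottle is pushed away by more than 15 mm (distance of bottle from where it was at the start of the episode above 0.015 m).
It fails at once if the small box is pushed away by more than 15 mm (distance of coverslips from where it was at the start of the episode above 0.015 m).
It also fails if it takes over 72 s, if anything falls off the work surface, if the arm or the gripper's body presses on something with over 40 N, if the wrist force passes 120 N, or if a joint passes its speed limit or range.

## Working session

There is one attempt and no reset: what is moved stays moved. The work goes in short steps, Python scripts to look and compute and a shell command to move; the robot and the scene stay as the last step left them, time stands still between calls to the robot, and variables do not carry over. Pictures are saved under pics/ and viewed, at most 12 in all, crops included, and the job is handed in when it is done.

```bash
mkdir -p pics; cat > h.py <<'E'
import numpy as np, cv2
from cell import r
from scipy.spatial.transform import Rotation as Ro
def snap(n,f):
    o=r.get_obs(); p,d=r.read_camera(n); cv2.imwrite(f'pics/{f}.png',p[:,:,::-1]); np.savez(f'pics/{f}.npz',p=p,d=d,e=o['eef_pos'],q=o['tcp_rot']); return p,d
def world(n,f):
    z=np.load(f'pics/{f}.npz'); d=z['d']; m=r.camera_model(n)
    v,u=np.mgrid[0:480,0:640]; X=np.stack([(u-m['cx'])/m['fx']*d,(v-m['cy'])/m['fy']*d,d],-1)
    if n=='wrist':
        T=np.array(m['T_tool_cam']); X=X@T[:3,:3].T+T[:3,3]; W=X@Ro.from_quat(z['q']).as_matrix().T+z['e']
    else: W=(X-np.array(m['t']))@np.array(m['R'])
    W[d==0]=np.nan; return W
E
python3 - <<'E'
from h import *
snap('scene','s0'); snap('side','d0'); snap('wrist','w0')
print(r.get_obs())
E
```

```text
{'time_s': 0.15, 'joint_pos': array([-2.02834182e-01,  2.59177985e-01,  1.53579363e+00, -1.77439771e-06,
        1.34801449e+00, -2.02798304e-01]), 'joint_vel': array([-0.00159414, -0.00146193, -0.00403301, -0.00077923,  0.00189998,
       -0.00028425]), 'joint_torque': array([ 2.27439166e-03, -4.46383452e+01, -2.90821481e+01, -2.12644927e-04,
        8.17353168e-03,  2.13274996e-05]), 'eef_pos': array([5.49610353e-01, 8.41869812e-05, 2.30679666e-01]), 'tcp_rot': array([ 7.07119155e-01,  7.07094064e-01, -3.84049274e-04, -5.81322867e-04]), 'ft_force': array([ 0.19809023, -0.11504019, -0.3929409 ]), 'torque': array([ 0.03250353, -0.0659634 , -0.01113356]), 'gripper_force': 0.0, 'finger_gap': 0.08547390138343729}
```

View pics/s0.png

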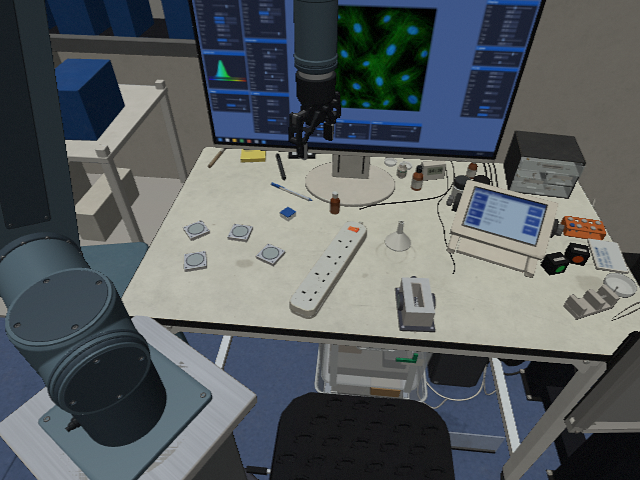

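View pics/w0.png

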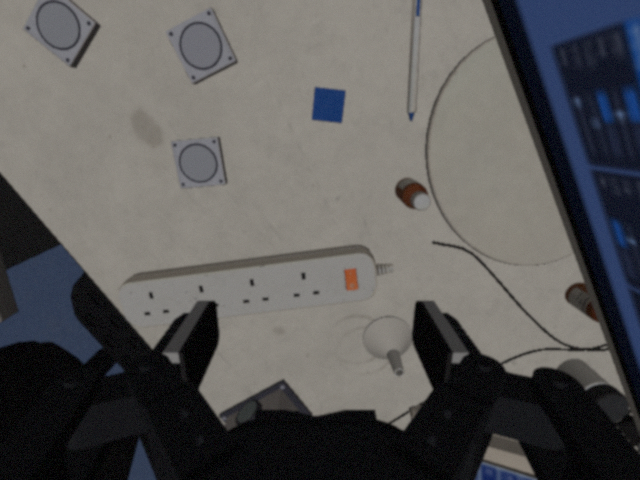

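```bash
python3 - <<'E'
from h import *
W=world('scene','s0')
for n,(u,v) in dict(f1=(197,229),f2=(239,232),f3=(195,261),f4=(270,254),box=(288,213),bottle=(335,196),funnel=(400,222),stripfar=(355,230),stripnear=(308,303),h=(418,285),hslot=(420,302)).items(): print(n,W[v,u].round(4))
# holder top points
m=(abs(W[...,2]-.05)<.004); ys,xs=np.nonzero(m[270:335,380:450]); P=W[270:335,380:450][m[270:335,380:450]]
c=cv2.minAreaRect((P[:,:2]*1000).astype(np.float32)); print('holder',c,len(P), np.median(P[:,2]))
m=(abs(W[...,2]-.036)<.005)[220:320,285:375]; P=W[220:320,285:375][m]; print('strip',cv2.minAreaRect((P[:,:2]*1000).astype(np.float32)),np.median(P[:,2]))
m=(abs(W[...,2]-.010)<.004)[238:270,252:290]; P=W[238:270,252:290][m]; print('f4',cv2.minAreaRect((P[:,:2]*1000).astype(np.float32)),np.median(P[:,2]),len(P))
Ww=world('wrist','w0')
Q=Ww[120:205,155:240]; m=(abs(Q[...,2]-.010)<.005); P=Q[m]; print('f4w',cv2.minAreaRect((P[:,:2]*1000).astype(np.float32)),np.median(P[:,2]),len(P))
z=np.load('pics/s0.npz')['p']; a=cv2.resize(z[205:340,170:450,::-1],None,fx=2.8,fy=2.8,interpolation=cv2.INTER_CUBIC); cv2.imwrite('pics/c0.png',a)
print(r.camera_model('wrist'))
E
```

```text
f1 [0.3831 0.2412 0.0109]
f2 [0.4357 0.1501 0.0104]
f3 [0.3053 0.1642 0.01  ]
f4 [0.4206 0.0379 0.0125]
box [0.5584 0.0942 0.0151]
bottle [0.6425 0.0071 0.0566]
funnel [ 0.6455 -0.175   0.0601]
stripfar [ 0.5846 -0.0902  0.0347]
stripnear [ 0.344  -0.1289  0.0334]
h [ 0.5092 -0.2911  0.0423]
hslot [ 0.4832 -0.3108  0.0274]
holder ((478.1378173828125, -302.06109619140625), (92.56526184082031, 69.20001983642578), 32.78316116333008) 845 0.050334851737065894
strip ((468.63043212890625, -99.4146499633789), (290.27099609375, 57.751258850097656), 7.914651393890381) 0.03188174903285756
f4 ((423.7351379394531, 41.22420883178711), (53.52269744873047, 50.89316177368164), 6.183440685272217) 0.010458185952654252 351
f4w ((426.11944580078125, 40.94667053222656), (50.39038848876953, 50.13572692871094), 4.988038063049316) 0.010593838080678708 2315
{'fx': 339.2284999082325, 'fy': 339.2284999082325, 'cx': 315.20287482738183, 'cy': 236.05618449700637, 'T_tool_cam': array([[ 1.25427943e-04, -9.49173477e-01, -3.14753386e-01,
         8.06205544e-02],
       [ 9.99999985e-01,  1.55918991e-04, -7.16949562e-05,
        -7.54507214e-05],
       [ 1.17126981e-04, -3.14753373e-01,  9.49173483e-01,
        -1.42892589e-01],
       [ 0.00000000e+00,  0.00000000e+00,  0.00000000e+00,
         1.00000000e+00]])}
```

View pics/c0.png

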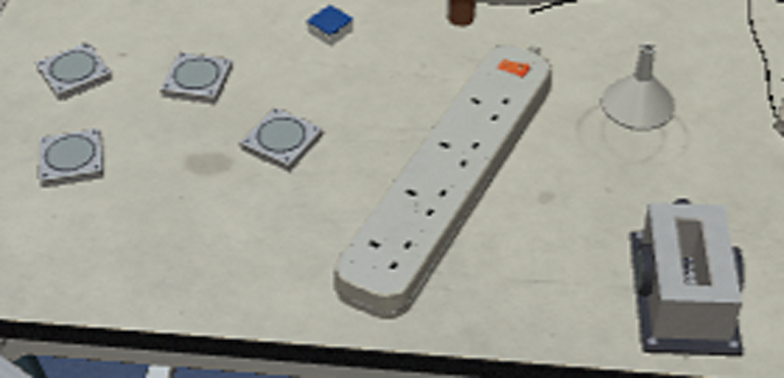

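The things that could be the filter, by scene pixel, are (197,229) y=.24, (239,232) y=.15, (195,261) y=.16 and (270,254) y=.04. The last is the farthest to the right, and the close crop confirms it: a square plate alone beside the strip. I'll pinch it across its sides with the tool tilted, so that a 90° turn stands it up.

```bash
python3 -m jog '[[1,1.7,-4.1,3.3,0,0,0],[1,1.6,-4.1,3.3,0,0,0],[1,1.6,-4.2,3.3,0,0,0],[1,0,0,0,0,0,-0.087],[1,0,0,0,0,0.175,0],[1,0,0,0,0,0.175,0],[1,0,0,0,0,0.175,0],[1,0,0,0,0,0.175,0]]'
python3 -m jog '[[1,0,0,0,0,0,0],[1,0,0,0,0,0,0]]'; python3 -c "
from h import *
o=r.get_obs();print(o['joint_pos'].round(3),o['eef_pos'].round(4));print(Ro.from_quat(o['tcp_rot']).as_matrix().round(3))"
```

```text
time_s: 1.15
eef_pos: [0.4267, 0.0483, 0.133]
tcp_rot: [0.634, 0.692, 0.234, -0.253]
ft_force: [0.6, 0.2, -0.6]
finger_gap: 0.0852
gripper_force: 0.0
time_s: 1.4
eef_pos: [0.4258, 0.0491, 0.1322]
tcp_rot: [0.635, 0.693, 0.231, -0.252]
ft_force: [-0.1, 0.8, 0.2]
finger_gap: 0.0856
gripper_force: 0.0
[-0.612  0.345  1.928  0.523  1.391 -0.934] [0.4258 0.0491 0.1322]
[[-0.066  0.996 -0.056]
 [ 0.763  0.087  0.64 ]
 [ 0.643 -0.001 -0.766]]
```

```bash
python3 -m jog '[[1,-1.7,0,2.05,0,0,0],[1,-1.7,0,2.05,0,0,0],[1,-1.7,0,2.05,0,0,0],[1,-1.6,0,1.95,0,0,0],[1,-0.8,0,0.9,0,0,0],[1,-0.65,0,0.75,0,0,0],[1,0,0,0,0,0,0],[1,0,0,0,0,0,0]]'
python3 -c "
from h import *
snap('side','d1');snap('wrist','w1')"
```

```text
time_s: 2.4
eef_pos: [0.4263, 0.0494, 0.0057]
tcp_rot: [0.635, 0.693, 0.232, -0.252]
ft_force: [0.2, 0.2, -0.2]
finger_gap: 0.0856
gripper_force: 0.0
```

View pics/w1.png

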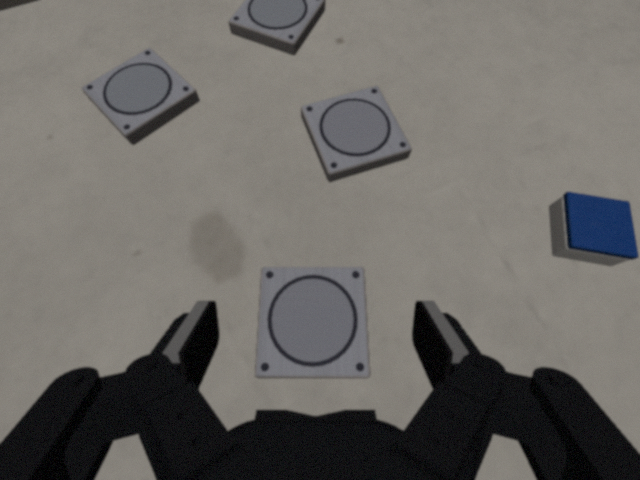

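The filter (columns 257–369, rows 266–378) sits square and nearly centred between the open fingers, so I close.

```bash
python3 -m jog '[[0,0,0,0,0,0,0],[0,0,0,0,0,0,0],[0,0,0,0,0,0,0],[0,0,0,0,0,0,0],[0,0,0,0,0,0,0],[0,0,0,0,0,0,0]]'; python3 -m jog '[[0,1.3,0,-1.5,0,0,0],[0,1.3,0,-1.5,0,0,0],[0,2.6,0,-3.1,0,0,0],[0,0,0,0,0,0,0],[0,0,0,0,0,0,0]]'
python3 -c "
from h import *
snap('side','d2');snap('wrist','w2')
import cv2
cv2.imwrite('pics/b2.png',np.hstack([cv2.resize(cv2.imread('pics/'+f+'.png'),(400,300)) for f in ('d2','w2')]))"
```

```text
time_s: 3.25
eef_pos: [0.4261, 0.0492, 0.0058]
tcp_rot: [0.635, 0.693, 0.232, -0.253]
ft_force: [-1.3, -3.1, 6.9]
finger_gap: 0.0476
gripper_force: 60.4
time_s: 3.88
eef_pos: [0.4257, 0.0499, 0.085]
tcp_rot: [0.635, 0.693, 0.232, -0.253]
ft_force: [0.1, 0.1, -0.4]
finger_gap: 0.0476
gripper_force: 61.9
```

View pics/b2.png

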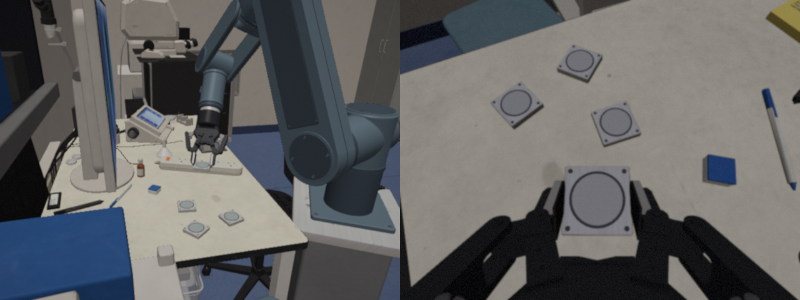

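The filter is held and lifted in both views (wrist view about (598,200)). I'll fit its plane from depth, then turn it.

```bash
cat >> h.py <<'E'
def plate(f,box,near,tol=.05):
    """plane fit in tool coords and world of the plate seen by wrist camera, box=(u0,u1,v0,v1)"""
    W=world('wrist',f)[box[2]:box[3],box[0]:box[1]].reshape(-1,3); W=W[np.isfinite(W[:,0])]
    W=W[np.linalg.norm(W-near,axis=1)<tol]
    for _ in range(5):
        c=np.median(W,0); c=W.mean(0); n=np.linalg.svd(W-c,full_matrices=False)[2][2]; e=abs((W-c)@n); W=W[e<max(.0015,np.median(e)*2.5)]
    z=np.load(f'pics/{f}.npz'); R=Ro.from_quat(z['q']).as_matrix()
    return c,n,(c-z['e'])@R,n@R,len(W),W
E
python3 -c "
from h import *
z=np.load('pics/w2.npz');print(z['e'])
W=world('wrist','w2');print(W[320,318].round(4))
c,n,ct,nt,k,P=plate('w2',(266,366,268,372),W[320,318]);print(c.round(4),n.round(3),ct.round(4),nt.round(3),k)
"
python3 -m jog '[[0,0,0,-3,0,-0.178,0],[0,0,0,0,0,-0.178,0],[0,0,0,0,0,-0.178,0],[0,0,0,0,0,-0.178,0],[0,0,0,0,0,-0.178,0],[0,0,0,0,0,-0.178,0],[0,0,0,0,0,-0.178,0],[0,0,0,0,0,-0.178,0]]'
python3 -m jog '[[0,0,0,0,0,-0.147,0],[0,0,0,0,0,0,0],[0,0,0,0,0,0,0]]'
python3 -c "
from h import *
o=r.get_obs();print(o['joint_pos'].round(3),o['eef_pos'].round(4));print(Ro.from_quat(o['tcp_rot']).as_matrix().round(3))
snap('side','d3');snap('wrist','w3')
import cv2
cv2.imwrite('pics/b3.png',np.hstack([cv2.resize(cv2.imread('pics/'+f+'.png'),(400,300)) for f in ('d3','w3')]))"
```

```text
[0.42547552 0.05012545 0.08473146]
[0.4274 0.0416 0.0897]
[0.4262 0.0423 0.0893] [0. 0. 1.] [-0.0031  0.     -0.0086] [ 0.645 -0.001 -0.765] 10112
time_s: 4.97
eef_pos: [0.4276, 0.0313, 0.1081]
tcp_rot: [0.631, 0.689, -0.241, 0.263]
ft_force: [-1.3, -0.6, -2.0]
finger_gap: 0.0475
gripper_force: 61.9
time_s: 5.35
eef_pos: [0.4273, 0.0306, 0.1077]
tcp_rot: [0.613, 0.669, -0.285, 0.31]
ft_force: [0.3, -0.4, -0.3]
finger_gap: 0.0479
gripper_force: 62.0
[ 0.417  0.489  1.92  -0.864  1.251  0.84 ] [0.4273 0.0306 0.1077]
[[-0.058  0.996  0.065]
 [ 0.643  0.087 -0.761]
 [-0.764 -0.002 -0.646]]
```

View pics/b3.png

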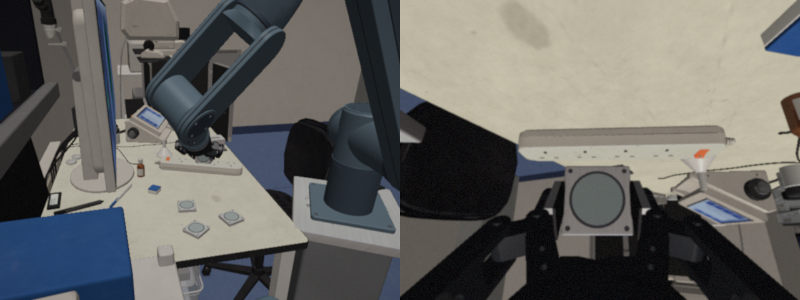

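The plate's normal works out horizontal to within 0.001 rad, with its lower edge about 9 cm above the desk. I lower it, the last few mm in small steps while watching the force.

```bash
python3 -m jog '[[0,2,0,1.7,0,0,0],[0,2,0,1.7,0,0,0],[0,1.5,0,1.25,0,0,0],[0,0.8,0,0.66,0,0,0],[0,0.3,0,0.26,0,0,0],[0,0,0,0,0,0,0],[0,0,0,0,0,0,0]]'; python3 -m jog '[[0,0.08,0,0.065,0,0,0],[0,0,0,0,0,0,0]]'; python3 -m jog '[[0,0.08,0,0.065,0,0,0],[0,0,0,0,0,0,0]]'
```

```text
time_s: 6.32
eef_pos: [0.428, 0.0307, 0.0226]
tcp_rot: [0.613, 0.668, -0.285, 0.311]
ft_force: [-0.8, -0.2, -0.8]
finger_gap: 0.0473
gripper_force: 62.1
time_s: 6.58
eef_pos: [0.4276, 0.0307, 0.0211]
tcp_rot: [0.613, 0.668, -0.285, 0.311]
ft_force: [-0.4, 0.5, -0.7]
finger_gap: 0.0478
gripper_force: 62.1
time_s: 6.82
eef_pos: [0.4276, 0.0307, 0.0199]
tcp_rot: [0.613, 0.668, -0.285, 0.311]
ft_force: [-0.3, -0.2, -0.8]
finger_gap: 0.0476
gripper_force: 62.1
```

```bash
python3 -m jog '[[0,0.06,0,0.05,0,0,0],[0,0,0,0,0,0,0]]'; python3 -m jog '[[0,0.06,0,0.05,0,0,0],[0,0,0,0,0,0,0]]'; python3 -m jog '[[0,0.05,0,0.04,0,0,0],[0,0,0,0,0,0,0]]'|grep -E 'eef|ft_'
```

```text
time_s: 7.08
eef_pos: [0.4276, 0.0306, 0.019]
tcp_rot: [0.613, 0.668, -0.285, 0.311]
ft_force: [-0.7, -0.1, -0.2]
finger_gap: 0.0476
gripper_force: 62.1
time_s: 7.32
eef_pos: [0.4276, 0.0306, 0.0183]
tcp_rot: [0.613, 0.668, -0.285, 0.311]
ft_force: [0.4, 0.4, -0.4]
finger_gap: 0.0474
gripper_force: 62.1
eef_pos: [0.4277, 0.0306, 0.018]
ft_force: [-0.4, 1.3, 2.2]
```

First contact is at z=.018 (2.2 N). I release.

```bash
python3 -m jog '[[0.8,0,0,0,0,0,0],[1,0,0,0,0,0,0],[1,0,0,0,0,0,0],[1,0,0,0,0,0,0],[1,0,0,0,0,0,0],[1,0,0,0,0,0,0]]'
python3 -c "
from h import *
snap('side','d4');snap('wrist','w4');snap('scene','s4')
a=cv2.imread('pics/s4.png')[200:320,180:340];b=cv2.imread('pics/w4.png')
cv2.imwrite('pics/b4.png',np.hstack([cv2.resize(a,(400,300),interpolation=2),cv2.resize(b,(400,300))]))
W=world('wrist','w4');print(W[320,310].round(4))
c,n,ct,nt,k,P=plate('w4',(262,366,268,372),W[320,310]);print(c.round(4),n.round(3),ct.round(4),k)
"
```

```text
time_s: 8.32
eef_pos: [0.4276, 0.0307, 0.0177]
tcp_rot: [0.613, 0.668, -0.285, 0.311]
ft_force: [-0.7, -0.0, -0.4]
finger_gap: 0.0854
gripper_force: 0.0
[0.4248 0.0345 0.0263]
[0.4264 0.0352 0.0258] [-0.089  0.996 -0.003] [-0.0032 -0.0008 -0.0088] 10404
```

View pics/b4.png

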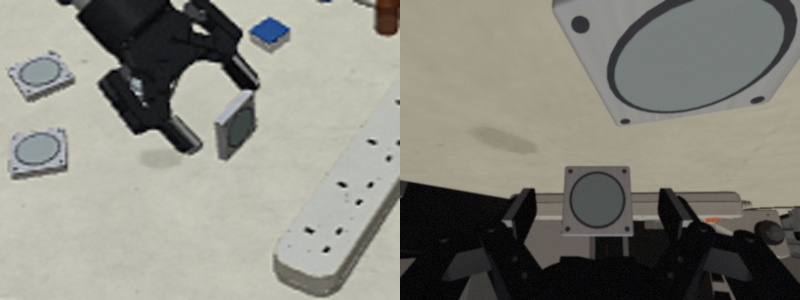

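It stands free: the face is vertical (normal at 95.1°, vertical to 0.003 rad) and the centre is about (.427,.030). I retract, straighten the tool and turn it.

```bash
python3 -m jog '[[1,0,0,-3,0,0,0],[1,0,0,-4,0,0,0],[1,0,0,-4,0,0,0],[1,-3,0,-2.6,0,0,0],[1,-3,0,-2.6,0,0.175,0],[1,0,0,0,0,0.175,0],[1,0,0,0,0,0.175,0],[1,0,0,0,0,0.175,0]]'
python3 -m jog '[[1,0,0,0,0,0.173,0.175],[1,0,0,0,0,0,0.175],[1,0,0,0,0,0,0.175],[1,0,0,0,0,0,0.175],[1,0,0,0,0,0,0.175],[1,0,0,0,0,0,0.175],[1,0,0,0,0,0,0.175],[1,0,0,0,0,0,0.175]]'
python3 -m jog '[[1,0,0,0,0,0,0.175],[1,0,0,0,0,0,0]]'
python3 -c "
from h import *
o=r.get_obs();print(o['joint_pos'].round(3),o['eef_pos'].round(4));R=Ro.from_quat(o['tcp_rot']).as_matrix();print(R.round(3))
print('to holder view',(R.T@(np.array([.41,-.30,.24])-o['eef_pos'])*100).round(2))
"
```

```text
time_s: 9.48
eef_pos: [0.4204, 0.1161, 0.169]
tcp_rot: [0.673, 0.735, -0.055, 0.062]
ft_force: [-0.5, 0.6, 0.1]
finger_gap: 0.0852
gripper_force: 0.0
time_s: 10.48
eef_pos: [0.4197, 0.1156, 0.1678]
tcp_rot: [0.989, 0.147, 0.003, 0.02]
ft_force: [0.4, -0.1, 0.2]
finger_gap: 0.0851
gripper_force: 0.0
time_s: 10.72
eef_pos: [0.4198, 0.1156, 0.1678]
tcp_rot: [0.998, 0.063, 0.005, 0.02]
ft_force: [0.4, -0.4, 0.3]
finger_gap: 0.0855
gripper_force: 0.0
[ 0.044  0.109  1.888 -0.043  1.134  1.507] [0.4198 0.1156 0.1678]
[[ 0.992  0.126  0.012]
 [ 0.126 -0.991 -0.039]
 [ 0.007  0.04  -0.999]]
to holder view [-6.18 41.36 -5.61]
```

```bash
cat >> h.py <<'E'
def go(pos,yaw):
    """print shift (cm, present tool axes) and rotvec to vertical tool with tool y at yaw deg"""
    o=r.get_obs();R=Ro.from_quat(o['tcp_rot']).as_matrix();a=np.radians(yaw)
    y=np.array([np.cos(a),np.sin(a),0]);z=np.array([0,0,-1.]);D=np.stack([np.cross(y,z),y,z],1)
    d=np.array(pos)-o['eef_pos']
    print('shift now',(R.T@d*100).round(2),'shift after turn',(D.T@d*100).round(2),'turn',Ro.from_matrix(R.T@D).as_rotvec().round(3))
E
python3 -c "
from h import *
go([.41,-.30,.24],-84.9)"
```

```text
shift now [-6.18 41.36 -5.61] shift after turn [-4.67 41.31 -7.22] turn [ 0.04  -0.007  0.038]
```

```bash
python3 -m jog '[[1,0,0,-3.6,0.04,-0.007,0.038],[1,-0.6,4.2,-3.6,0,0,0],[1,-0.6,6.2,0,0,0,0],[1,-0.7,6.2,0,0,0,0],[1,-0.7,6.2,0,0,0,0],[1,-0.7,6.2,0,0,0,0],[1,-0.7,6.2,0,0,0,0],[1,-0.7,6.1,0,0,0,0]]'
python3 -m jog '[[1,0,0,0,0,0,0],[1,0,0,0,0,0,0],[1,0,0,0,0,0,0]]'
python3 -c "
from h import *
snap('wrist','w5')
W=world('wrist','w5')
m=(abs(W[...,2]-.05)<.004)&(abs(W[...,0]-.478)<.09)&(abs(W[...,1]+.302)<.09)
P=W[m]; print(cv2.minAreaRect((P[:,:2]*1000).astype(np.float32)),len(P),np.median(P[:,2]),r.get_obs()['joint_pos'].round(2))"
```

```text
time_s: 11.72
eef_pos: [0.4082, -0.3005, 0.2398]
tcp_rot: [0.999, 0.045, 0.001, -0.0]
ft_force: [0.6, -0.5, -0.3]
finger_gap: 0.0853
gripper_force: 0.0
time_s: 12.1
eef_pos: [0.4088, -0.297, 0.2397]
tcp_rot: [0.999, 0.045, 0.0, -0.0]
ft_force: [0.4, -0.6, 1.4]
finger_gap: 0.0854
gripper_force: 0.0
((479.0208740234375, -303.56829833984375), (90.21334838867188, 70.64128112792969), 32.92666244506836) 4775 0.050314906086226296 [-0.85  0.17  1.62  0.    1.34  0.63]
```

View pics/w5.png

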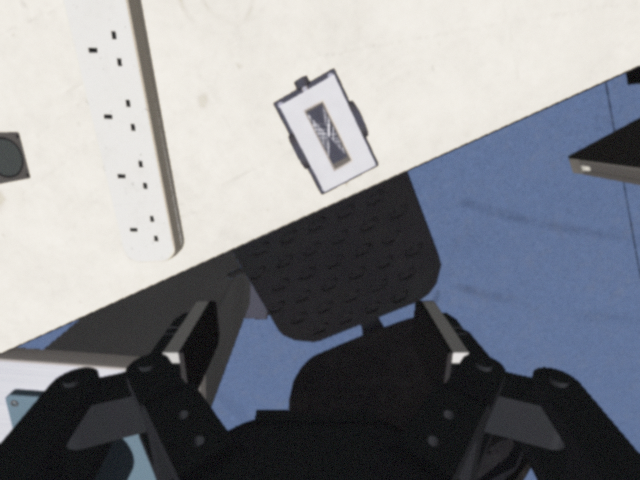

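The view shows the holder's white top (corners about (278,103), (333,71), (376,165), (323,191)) and its slot running from (317,105) to (340,165). I'll refine this with a bright-pixel mask on the top plane.

```bash
python3 -c "
from h import *
z=np.load('pics/w5.npz');p=z['p'];m=r.camera_model('wrist');T=np.array(m['T_tool_cam']);R=Ro.from_quat(z['q']).as_matrix()
def onplane(uv,h):
    uv=np.atleast_2d(uv).astype(float);d=np.c_[(uv[:,0]-m['cx'])/m['fx'],(uv[:,1]-m['cy'])/m['fy'],np.ones(len(uv))]@T[:3,:3].T@R.T
    o=R@T[:3,3]+z['e'];return o+d*((h-o[2])/d[:,2])[:,None]
W=world('wrist','w5');g=p.max(2).astype(int)
top=((g>150)&(abs(W[...,2]-.05)<.006)).astype(np.uint8);top[:60]=0;top[200:]=0;top[:,:260]=0;top[:,390:]=0
cs,h=cv2.findContours(top,cv2.RETR_CCOMP,cv2.CHAIN_APPROX_NONE)
for c,hh in zip(cs,h[0]):
    if len(c)>40:
        q=c[:,0]; X=onplane(q,.05)[:,:2]*1000; print(len(c),'hole' if hh[3]>=0 else 'outer',cv2.minAreaRect(X.astype(np.float32)))
cv2.imwrite('pics/c5.png',cv2.resize(p[60:200,255:395,::-1],None,fx=4.2,fy=4.2,interpolation=cv2.INTER_CUBIC))
"
```

```text
281 outer ((479.09771728515625, -303.59326171875), (90.12522888183594, 57.09628677368164), 33.00749206542969)
151 hole ((479.3317565917969, -303.1784973144531), (60.89453887939453, 19.598037719726562), 32.678871154785156)
```

View pics/c5.png

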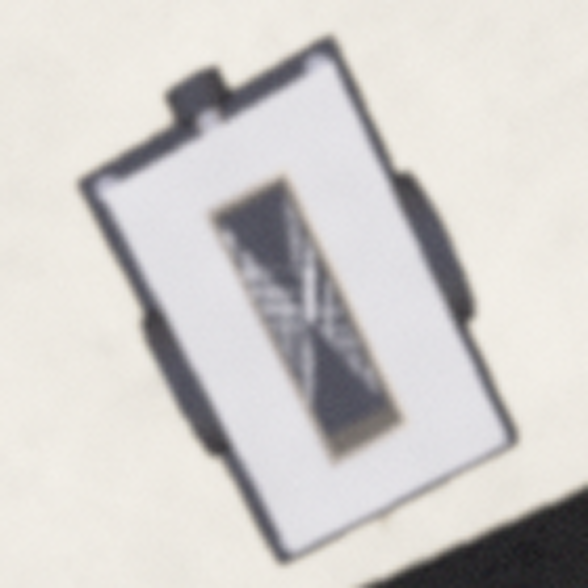

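The slot centre is (.4792,-.3034), with its long axis at 32.9°. Both contours agree to 0.5 mm. Back to the filter.

```bash
python3 -c "
from h import *
go([.427,.0303,.12],-84.9)"
```

```text
shift now [  4.72 -32.44  12.01] shift after turn [  4.7  -32.45  11.99] turn [-0.    -0.001  0.001]
```

```bash
python3 -m jog '[[1,0.9,-5.8,0,0,0,0],[1,0.9,-5.8,0,0,0,0],[1,0.9,-5.8,0,0,0,0],[0.7,0.8,-5.8,2,0,0,0],[0.7,0.8,-5.8,5,0,0,0],[0.7,0.4,-3.4,5,0,0,0],[0.7,0,0,0,0,0,0],[0.7,0,0,0,0,0,0]]'
python3 -c "
from h import *
snap('wrist','w6')
go([.427,.0303,.026],-84.9)"
```

```text
time_s: 13.15
eef_pos: [0.4275, 0.0177, 0.1301]
tcp_rot: [0.999, 0.045, 0.001, 0.0]
ft_force: [-0.3, 0.3, 0.5]
finger_gap: 0.0598
gripper_force: 0.0
shift now [-0.04 -1.34 10.46] shift after turn [ 0.   -1.33 10.47] turn [ 0.001 -0.004 -0.001]
```

View pics/w6.png

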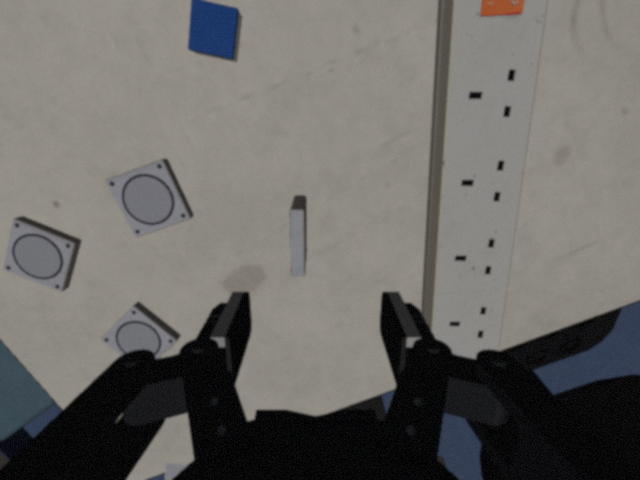

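The filter is still standing: its top edge runs from (298,208) to (298,275), parallel to the finger faces. I check its centre.

```bash
python3 -c "
from h import *
W=world('wrist','w6')[185:290,280:320].reshape(-1,3); P=W[(abs(W[:,2]-.05)<.003)];print(cv2.minAreaRect((P[:,:2]*1000).astype(np.float32)),len(P),np.median(P[:,2]))"
python3 -m jog '[[0.7,0,-0.7,2,0,0,0],[0.7,0,-0.63,2,0,0,0],[0.7,0,0,0,0,0,0]]'
```

```text
((427.56341552734375, 29.930097579956055), (50.5778923034668, 10.149103164672852), 5.109222412109375) 966 0.05028767573341979
time_s: 13.58
eef_pos: [0.426, 0.03, 0.0896]
tcp_rot: [0.999, 0.043, 0.0, -0.0]
ft_force: [-0.3, -0.2, 0.4]
finger_gap: 0.06
gripper_force: 0.0
```

```bash
python3 -m jog '[[0.7,0.15,0,2.2,0,0,0],[0.7,0,0,2.2,0,0,0],[0.7,0,0,1.3,0,0,0],[0.7,0,0,0.66,0,0,0],[0.7,0,0,0,0,0,0],[0.7,0,0,0,0,0,0]]'
python3 -m jog '[[0.4,0,0,0,0,0,0],[0.3,0,0,0,0,0,0],[0.2,0,0,0,0,0,0],[0.1,0,0,0,0,0,0],[0,0,0,0,0,0,0],[0,0,0,0,0,0,0],[0,0,0,0,0,0,0],[0,0,0,0,0,0,0]]'
```

```text
time_s: 14.32
eef_pos: [0.428, 0.0307, 0.0263]
tcp_rot: [0.999, 0.044, 0.001, -0.0]
ft_force: [0.9, 0.4, 0.8]
finger_gap: 0.0597
gripper_force: 0.0
time_s: 15.32
eef_pos: [0.4275, 0.0308, 0.0259]
tcp_rot: [0.999, 0.043, 0.001, -0.0]
ft_force: [-1.2, 0.9, 5.4]
finger_gap: 0.009
gripper_force: 58.6
```

```bash
python3 -m jog '[[0,0,0,-1,0,0,0],[0,0,0,-2.5,0,0,0],[0,0,0,-3.5,0,0,0],[0,0,0,-3.5,0,0,0],[0,0,0,-1.5,0,0,0],[0,0,0,0,0,0,0]]'
python3 -m jog '[[0,0,0,0,0,0,-0.12],[0,0,0,0,0,0,-0.12],[0,0,0,0,0,0,-0.12],[0,0,0,0,0,0,-0.125],[0,0,0,0,0,0,0],[0,0,0,0,0,0,0]]'
python3 -c "
from h import *
go([.4792,-.3034,.145],-57.1)"
```

```text
time_s: 16.08
eef_pos: [0.4282, 0.0306, 0.147]
tcp_rot: [0.999, 0.044, 0.002, 0.0]
ft_force: [-0.8, 0.2, -1.9]
finger_gap: 0.0088
gripper_force: 58.6
time_s: 16.82
eef_pos: [0.4269, 0.0308, 0.1451]
tcp_rot: [0.96, 0.281, -0.0, -0.0]
ft_force: [-0.0, -0.2, -1.4]
finger_gap: 0.0089
gripper_force: 58.5
shift now [-1.362e+01  3.096e+01 -1.000e-02] shift after turn [-1.376e+01  3.090e+01  1.000e-02] turn [-0.001 -0.    -0.005]
```

```bash
python3 -m jog '[[0,-0.8,1.8,0,0,0,0],[0,-1.8,4,0,0,0,-0.005],[0,-2,4.5,0,0,0,0],[0,-2,4.5,0,0,0,0],[0,-2,4.5,0,0,0,0],[0,-2,4.5,0,0,0,0],[0,-1.6,3.6,0,0,0,0],[0,-0.9,2.1,0,0,0,0]]'
python3 -m jog '[[0,-0.5,1.2,0,0,0,0],[0,0,0,0,0,0,0],[0,0,0,0,0,0,0],[0,0,0,0,0,0,0]]'
python3 -c "
from h import *
snap('wrist','w7')
go([.4792,-.3034,.087],-57.1)"
```

```text
time_s: 17.82
eef_pos: [0.4781, -0.2898, 0.1452]
tcp_rot: [0.959, 0.283, 0.0, -0.0]
ft_force: [-0.0, 0.9, 0.2]
finger_gap: 0.0088
gripper_force: 58.6
time_s: 18.32
eef_pos: [0.4805, -0.2996, 0.1458]
tcp_rot: [0.959, 0.285, 0.0, -0.0]
ft_force: [-0.3, -0.4, -0.1]
finger_gap: 0.0086
gripper_force: 58.6
shift now [-0.32  0.23  5.88] shift after turn [-0.31  0.23  5.88] turn [ 0.    -0.001  0.004]
```

View pics/w7.png

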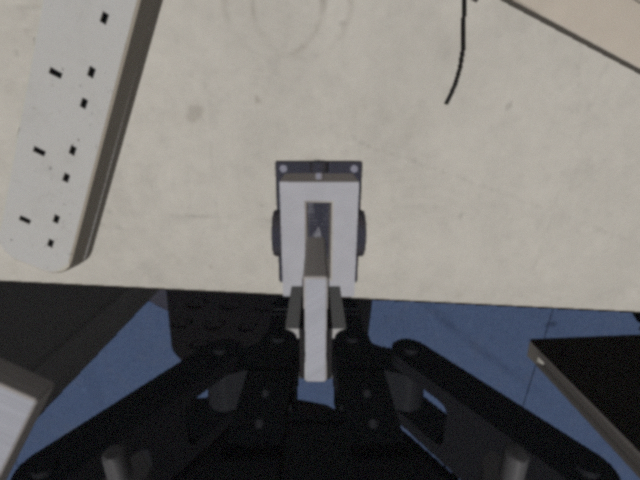

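The filter's top edge (column 315, rows 278–380) lines up with the slot (columns 306–330, rows 203–240). I'll measure the held filter's position and tilt from depth.

```bash
python3 -c "
from h import *
z=np.load('pics/w7.npz');R=Ro.from_quat(z['q']).as_matrix()
W=world('wrist','w7')
Q=W[230:390,295:335].reshape(-1,3);q=(Q-z['e'])@R
k=(abs(q[:,1])<.008)&np.isfinite(q[:,0])
t=q[k]; top=t[(t[:,2]<-.018)&(t[:,2]>-.032)]; print('top tool: z',np.median(top[:,2]).round(4),'x',np.percentile(top[:,0],[1,99]).round(4),'y',np.percentile(top[:,1],[2,98]).round(4),len(top))
print('slope z vs x',np.polyfit(top[:,0],top[:,2],1).round(4),'y vs x',np.polyfit(top[:,0],top[:,1],1).round(4))
f=t[(t[:,2]>-.012)&(t[:,2]<.02)&(t[:,0]>.015)]; print('front x',np.median(f[:,0]),np.polyfit(f[:,2],f[:,0],1).round(4),'z',np.percentile(f[:,2],[1,99]).round(4),'y',np.median(f[:,1]).round(4),len(f))
"
```

```text
top tool: z -0.0243 x [-0.0237  0.025 ] y [-0.0066  0.0066] 2923
slope z vs x [ 0.0146 -0.0244] y vs x [-0.0036  0.0002]
front x 0.0246967843889819 [-0.0023  0.0247] z [-0.0116  0.0196] y 0.0005 520
```

```bash
python3 -m jog '[[0,-0.31,0.23,0,0,0,0.004],[0,0,0,1.5,0,0,0],[0,0,0,1.5,0,0,0],[0,0,0,1.5,0,0,0],[0,0,0,0.9,0,0,0],[0,0,0,0.4,0,0,0],[0,0,0,0,0,0,0],[0,0,0,0,0,0,0]]'
python3 -m jog '[[0,0,0,0,0,0,0],[0,0,0,0,0,0,0]]' >/dev/null
python3 -c "
from h import *
snap('wrist','w8');go([.4792,-.3034,.087],-57.1)"
```

```text
time_s: 19.38
eef_pos: [0.4796, -0.3047, 0.0881]
tcp_rot: [0.959, 0.283, 0.001, 0.0]
ft_force: [0.2, 0.0, -1.2]
finger_gap: 0.0086
gripper_force: 58.6
shift now [ 0.05 -0.1   0.09] shift after turn [ 0.05 -0.1   0.09] turn [ 0.001 -0.001 -0.001]
```

View pics/w8.png

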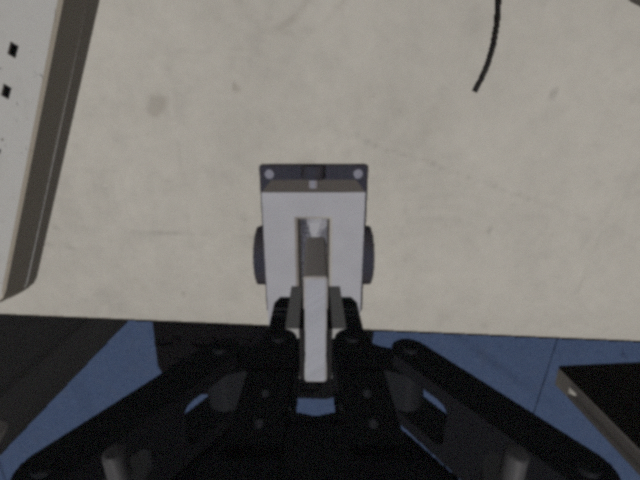

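The slot (columns 296–329) and the filter (303–327) are about 1 mm out of line. I make one small correction, settle and hand in.

```bash
python3 -m jog '[[0,0.05,-0.1,0.05,0,0,0],[0,0,0,0,0,0,0],[0,0,0,0,0,0,0],[0,0,0,0,0,0,0],[0,0,0,0,0,0,0],[0,0,0,0,0,0,0],[0,0,0,0,0,0,0],[0,0,0,0,0,0,0]]'
python3 -c "
from h import *
go([.4792,-.3034,.087],-57.1);print(abs(r.get_obs()['joint_vel']).max());print(r.hand_in())"
```

```text
time_s: 20.68
eef_pos: [0.4791, -0.3033, 0.0871]
tcp_rot: [0.959, 0.283, 0.001, -0.0]
ft_force: [-0.6, 0.3, -0.2]
finger_gap: 0.009
gripper_force: 58.6
shift now [0.   0.01 0.01] shift after turn [0.   0.01 0.01] turn [ 0.    -0.001 -0.001]
0.0014495776751579572
the job is handed in; nothing more can be done
None
```

I handed the job in at about 21 s. The filter stood free on its edge and was carried over the strip, and the gripper was holding it upright about 11 mm above the slot. It is aligned to about 1 mm by my own measurements, with no sign of contact; the hand-in returned no verdict.

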